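# Sort the delivered blood tubes into rotor and rack

### The arm

A 7-joint arm with a two-finger parallel gripper is mounted at the origin on a cart in front of the work surface, level with it; the furniture and walls round the work are solid. World frame = base frame: x ahead of the robot, y to its left, z up, the work surface at z = 0. Lengths are in m, angles in rad, forces in N, time in s.
With the tool pointing down it reaches from about 0.425 to 0.875 m from the base axis. Payload 4.7 kg.
Tool frame: the origin (TCP) lies midway between the tips of the shut fingers; the grasp point (between the pads) lies 19 mm behind it; z points along the fingers, y is the line along which they close (so a half turn about z gives the same grasp; the last joint's range is limited). The gripper opens to 87 mm and grips with 3 to 60 N. Pads are 19 mm wide; open, the fingers measure 117 mm over their backs; the gripper's body (75 mm by 190 mm) begins 51 mm behind the grasp point.
Start: joints at [1.118, 0.321, -0.07, 1.45, 0.023, 1.371, -0.057], TCP at [0.293, -0.58, 0.223] pointing down, gripper open.
Joint ranges: [-2.86, 2.86], [-0.3, 2.09], [-1.38, 1.24], [0.06, 2.45], [-1.56, 4.7], [0.09, 2.05], [-2.69, 2.69]. Speed limits (rad/s): [2.57, 2.57, 3.14, 3.14, 3.14, 3.14, 3.14].

### API

Orientations are given as a rotation vector (axis times angle).
In Python, from bench import monitor, cams, workorder gives the robot as it stands.
- The arm moves only by the tool move_arm, never from a script. Its arguments are lists of equal length, an entry for each row: "slide": the shift along the tool's x, y, z in cm, a list of three; "roll": the turn about the tool's z in rad. In form: {"slide": [[dx, dy, dz], ...], "roll": [roll, ...]}. A call has 1 to 20 rows; each row is the pose to reach, as a shift and turn from the pose commanded when the call began, along the tool's axes at that moment; what a row does not reach only later rows make up. A row lasts 1/10 s, in which the tool goes at most 50 mm and 8.59 degrees, less where a joint would pass 70% of its speed; a pose out of reach is approached as far as the arm can. A call with a gripper value outside its range is refused whole. "gripper" is the finger opening in cm, from 0 to 8.7, set as the call begins (left out, the last holds). The fingers move at their own pace and stop on an object; "squeeze" is the grip in N (left out, the last holds). Time passes only in rows, so rows that repeat a pose let the fingers close. It gives the time, the measured TCP pose, the force, the opening and the grip force at its end, in the units of the state.
- monitor.get_state(): the state, without advancing time (a new reading comes with each control period).
- cams.get_image(name): name is "scene" or "top" or "wrist"; returns the picture (420x560x3 uint8, red, green, blue); there is no depth.
- cams.get_calibration(name): a dict with "mtx" (3x3 intrinsics, pixels), "R" (3x3) and "t" (3): a world point X has camera coordinates R X + t. Camera axes: x right, y down, z forward; pixel columns grow to the right and rows downward; lengths in m; the calibration is good to about 2 mm. A picture is of the moment at which its call begins: read the wrist's pose just before it. get_calibration takes no time and is no camera call; for the wrist camera it gives the pose at the moment of the call.
- workorder.close_job(): hands the job in; it is judged then, once.
The state is a dict: "time": time; "joint_positions": joint angles; "qd": joint speeds; "joint_torque": joint torques, N m; "position": TCP position; "tool_rot": TCP orientation; "ft_force": force on the tool from outside, world axes, zero at the start; "torque": the same for the moment, N m; "grip_width": opening from 0.0 (shut) to 1.0 (fully open); "grip_force": force on a finger pad.
Only numpy, scipy, OpenCV 4.12 (cv2) and the standard library are available. Lean on these libraries where they do the work, as an engineer would, in place of code of your own. Each camera call takes 0.05 s, during which the arm holds its last target. There are 200 camera calls.

### The job

Sort the five collection tubes out of the green delivery rack, keeping each one upright. The two red-capped and the two blue-capped tubes are to be spun: stand them in the four cups of the spare centrifuge rotor that stands on the bench so that it is balanced, each one straight across the hub from the other of its own colour. The purple-capped tube must not be spun: stand it in an empty socket of the yellow rack beside the purple-capped tubes already kept there. Every tube should stand fully down in its place; do not disturb the timer or the pipette lying nearby.

Things in the scene. Friction and masses are not known exactly. Their poses are not given: they have to be found in the camera images.
- red_tube_a: glass collection tube with a red cap, standing in one of the green rack's wells (which one varies). 78 mm tall, body 12 mm across; the cap is the top 20 mm, 16 mm across; about 11 g. The band printed on the body is alike on all five: only the cap tells the kind. Origin: centre of its underside, z up the tube, yaw means nothing. Grip the cap, 70 mm above the origin.
- red_tube_b: glass collection tube with a red cap, standing in one of the green rack's wells (which one varies). 78 mm tall, body 12 mm across; the cap is the top 20 mm, 16 mm across; about 11 g. The band printed on the body is alike on all five: only the cap tells the kind. Origin: centre of its underside, z up the tube, yaw means nothing. Grip the cap, 70 mm above the origin.
- blue_tube_a: glass collection tube with a blue cap, standing in one of the green rack's wells (which one varies). 78 mm tall, body 12 mm across; the cap is the top 20 mm, 16 mm across; about 11 g. The band printed on the body is alike on all five: only the cap tells the kind. Origin: centre of its underside, z up the tube, yaw means nothing. Grip the cap, 70 mm above the origin.
- blue_tube_b: glass collection tube with a blue cap, standing in one of the green rack's wells (which one varies). 78 mm tall, body 12 mm across; the cap is the top 20 mm, 16 mm across; about 11 g. The band printed on the body is alike on all five: only the cap tells the kind. Origin: centre of its underside, z up the tube, yaw means nothing. Grip the cap, 70 mm above the origin.
- purple_tube: glass collection tube with a purple cap, standing in one of the green rack's wells (which one varies). 78 mm tall, body 12 mm across; the cap is the top 20 mm, 16 mm across; about 11 g. The band printed on the body is alike on all five: only the cap tells the kind. Origin: centre of its underside, z up the tube, yaw means nothing. Grip the cap, 70 mm above the origin.
- delivery_rack: green block rack with the five loose tubes, fixed, 178 x 48 mm, 42 mm high (end tabs 50). Five square wells 15 mm wide in a row along its x axis at x = -68, -34, 0, 34, 68 mm, y = 0; well floors 8 mm and mouths 42 mm above the bench, so tube tops stand at 86 mm. Long sides are clear: grip across the row, along its y axis. Origin: centre of its underside.
- rotor: four-place centrifuge rotor on a black round stand, 130 mm across, fixed, does not turn. Four steel cups, empty at the start, at (42,0), (0,42), (-42,0), (0,-42) mm in its frame; facing cups 84 mm apart. Each is 18 mm wide inside, mouth flared to about 30 mm; cup floor 14 mm, mouth 56 mm above the bench. Arms between the cups; hub nut 51 mm high. Origin: centre of its underside, z up.
- yellow_rack: yellow rack with purple side strips, fixed, 150 x 46 mm, 52 mm high. Four round sockets in a row along its x axis at x = -51, -17, 17, 51 mm, y = 0; 18 mm wide inside, mouth flared to about 30 mm; socket floor 10 mm, mouth 52 mm above the bench. Those at x = 17 and 51 hold purple-capped tubes, fixed; those at x = -51 and -17 are empty: either will do. Origin: centre of its underside.
- lab_timer: small white bench timer lying beyond the work, 64 x 68 x 19 mm, loose; to be left alone. Origin at the centre of its underside.
- micropipette: single-channel pipette lying on the bench beyond the work, 223 mm long along its own y axis, 26 mm wide and 33 mm high, loose; to be left alone. Origin at the centre of its underside.

How it is judged:
By the outcome, as a careful person would: the job done as asked, in the order asked, and still so for the second after the job is handed in, with the robot touching nothing.
It also fails if it takes over 128 s, if anything falls off the work surface, if the arm or the gripper's body presses on something with over 40 N, if the wrist force passes 120 N, or if a joint passes its speed limit or range.

## Working session

There is one attempt and no reset: what is moved stays moved. The work goes in short steps, Python scripts to look and compute and a tool call to move; the robot and the scene stay as the last step left them, time stands still between calls to the robot, and variables do not carry over. Pictures are saved under pics/ and viewed, at most 14 in all, crops included, and the job is handed in when it is done.

Besides the shell and the picture viewer there is one more tool, called after ">>>" as name([rows], argument=value, ...), one row to a line, values as JSON. move_arm: Moves the arm, as the interface text tells. Its arguments: {"type":"object","properties":{"slide":{"type":"array","items":{"type":"array","items":{"type":"number"}}},"roll":{"type":"array","items":{"type":"number"}},"gripper":{"type":"number"},"squeeze":{"type":"number"}},"required":["slide","roll"]}

```bash
mkdir -p pics; ls; python3 - <<'E'
from bench import monitor, cams, workorder
import cv2
s=monitor.get_state(); print(s['time'],s['position'],s['tool_rot'],s['ft_force'],s['grip_width'])
for n in ("scene","top"):
    cv2.imwrite(f"pics/{n}0.png",cams.get_image(n)[:,:,::-1]); c=cams.get_calibration(n); print(n,c)
E
```

```text
pics
0.0 [ 0.2922326  -0.58000417  0.22146846] [-3.05464517e+00 -7.26260685e-01  8.79051540e-04] [0.31035662 0.09454174 0.42553833] 0.9994035111129081
scene {'mtx': array([[454.89106768,   0.        , 278.34279539],
       [  0.        , 454.89106768, 200.33997779],
       [  0.        ,   0.        ,   1.        ]]), 'R': array([[-0.50049338, -0.86569406, -0.00895334],
       [-0.51997149,  0.30885351, -0.79639133],
       [ 0.69219652, -0.39393311, -0.60471537]]), 't': array([0.27404155, 0.33864819, 0.66037804])}
top {'mtx': array([[460.07920476,   0.        , 280.63009188],
       [  0.        , 460.07920476, 209.28829709],
       [  0.        ,   0.        ,   1.        ]]), 'R': array([[ 2.41284349e-02, -9.99705489e-01,  2.59868207e-03],
       [-9.88999933e-01, -2.42493481e-02, -1.45914704e-01],
       [ 1.45934747e-01,  9.50597040e-04, -9.89293761e-01]]), 't': array([-0.0230689 ,  0.57987173,  1.11512375])}
```

View pics/top0.png

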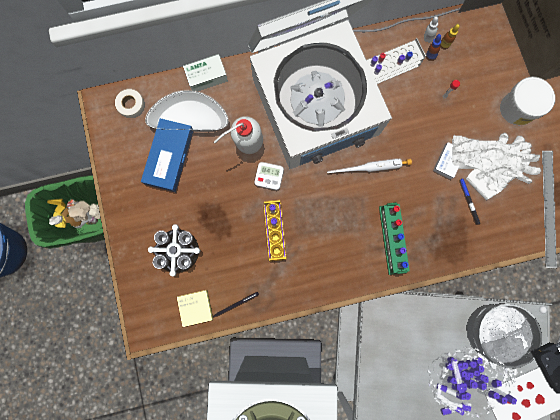

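View pics/scene0.png

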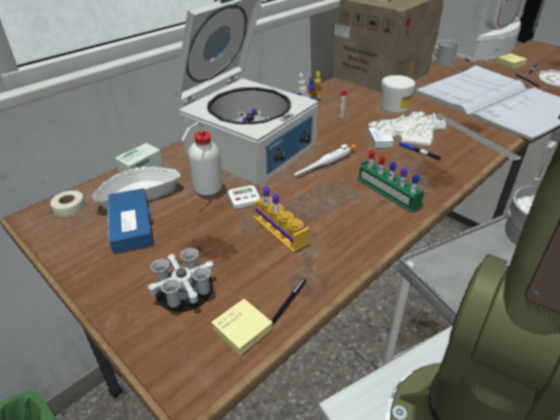

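The top view shows the rotor at about (174,250), the yellow rack at (274,231) and the green rack at (396,239). I'll enlarge all three.

```bash
python3 - <<'E'
import cv2, numpy as np
i=cv2.imread('pics/top0.png')
f=lambda x,y,w,h,s:cv2.resize(i[y:y+h,x:x+w],None,fx=s,fy=s,interpolation=cv2.INTER_CUBIC)
a=f(376,196,40,85,7);b=f(256,192,40,85,7);c=f(146,220,60,60,4)
o=np.zeros((595,800,3),np.uint8);o[:595,:280]=a;o[:,280:560]=b;o[:240,560:800]=c
cv2.imwrite('pics/zoom0.png',o)
E
```

```text
(no output)
```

View pics/zoom0.png

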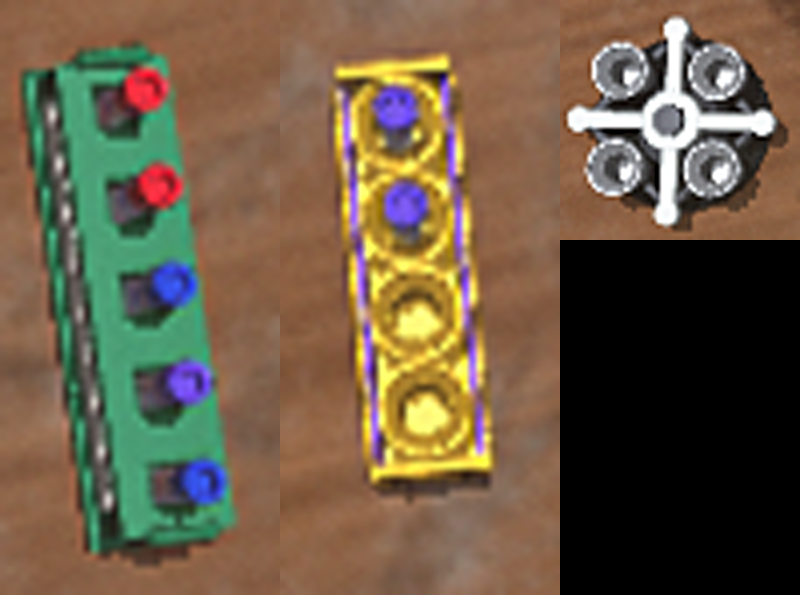

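The delivery rack order from the far end is red, red, blue, purple, blue. The yellow rack's empty sockets are the two near ones, and all four rotor cups are empty and lie diagonally. Next I'll measure positions.

```bash
cat > h.py <<'E'
import numpy as np, cv2
from bench import monitor, cams, workorder
from scipy.spatial.transform import Rotation as Ro
def ray(cal,uv,z):
    d=cal['R'].T@np.linalg.solve(cal['mtx'],[uv[0],uv[1],1.]); o=-cal['R'].T@cal['t']
    return o+d*(z-o[2])/d[2]
def proj(cal,X):
    p=cal['mtx']@(cal['R']@np.asarray(X)+cal['t']); return p[:2]/p[2]
def blobs(img,lo,hi,amin):
    h=cv2.cvtColor(img,cv2.COLOR_RGB2HSV); m=cv2.inRange(h,lo,hi)
    n,_,st,c=cv2.connectedComponentsWithStats(m)
    return [(c[i].round(2),int(st[i,4])) for i in range(1,n) if st[i,4]>=amin]
def slide(target):   # world TCP target -> cm in tool axes
    s=monitor.get_state(); R=Ro.from_rotvec(s['tool_rot']).as_matrix()
    return (100*R.T@(np.asarray(target)-s['position'])).round(2)
E
python3 - <<'E'
from h import *
i=cv2.imread('pics/top0.png')[:,:,::-1].copy(); c=cams.get_calibration('top')
sub=lambda x,y,w,h:(i[y:y+h,x:x+w],np.array([x,y]))
for nm,box,lo,hi,z in [('red',(376,196,40,85),(0,150,120),(8,255,255),.084),('red2',(376,196,40,85),(172,150,120),(180,255,255),.084),('blue/purple',(376,196,40,85),(105,120,100),(140,255,255),.084),('yel-purple',(256,192,40,85),(110,110,100),(140,255,255),.086)]:
    im,o=sub(*box)
    for b,a in blobs(im,lo,hi,6): print(nm,b+o,a,ray(c,b+o,z).round(4))
for p in [(415,313),(425,408)]:
    uv=((p[0]-280)/7+256-.4,p[1]/7+192-.4); print('socket',ray(c,uv,.052).round(4))
for p in [(620,72),(717,72),(613,167),(712,170)]:
    uv=((p[0]-560)/4+146-.4,p[1]/4+220-.4); print('cup',uv,ray(c,uv,.056).round(4))
for p in [(569,119),(763,122),(677,28),(666,215),(671,118)]:
    uv=((p[0]-560)/4+146-.4,p[1]/4+220-.4); print('arm/hub',ray(c,uv,.045).round(4))
s=monitor.get_state();R=Ro.from_rotvec(s['tool_rot']).as_matrix();print(R.round(3))
E
```

```text
red2 [396.3  208.22] 27 [ 0.5837 -0.2897  0.084 ]
red2 [398.4  222.04] 25 [ 0.55   -0.2943  0.084 ]
blue/purple [400.4  236.03] 30 [ 0.5162 -0.2987  0.084 ]
blue/purple [402.64 250.12] 33 [ 0.4825 -0.3036  0.084 ]
blue/purple [404.53 264.47] 30 [ 0.4484 -0.3076  0.084 ]
yel-purple [271.96 207.11] 28 [0.5787 0.0121 0.086 ]
yel-purple [265.  209.5] 8 [0.5724 0.0288 0.086 ]
yel-purple [280. 214.] 7 [ 0.5623 -0.0078  0.086 ]
yel-purple [266.  219.5] 8 [0.5481 0.0257 0.086 ]
yel-purple [273.48 220.9 ] 29 [0.5451 0.0076 0.086 ]
yel-purple [281. 224.] 9 [ 0.5381 -0.0108  0.086 ]
yel-purple [267. 230.] 7 [0.5227 0.0225 0.086 ]
yel-purple [282.  232.5] 6 [ 0.5176 -0.0137  0.086 ]
yel-purple [268.  241.5] 8 [0.4951 0.0194 0.086 ]
yel-purple [283. 243.] 7 [ 0.4924 -0.0166  0.086 ]
yel-purple [269.  251.5] 10 [0.4713 0.0163 0.086 ]
yel-purple [284.  252.5] 6 [ 0.4698 -0.0196  0.086 ]
socket [0.511  0.0036 0.052 ]
socket [ 0.4775 -0.0008  0.052 ]
cup (160.6, 237.6) [0.5006 0.2848 0.056 ]
cup (184.85, 237.6) [0.502  0.2252 0.056 ]
cup (158.85, 261.35) [0.4424 0.2855 0.056 ]
cup (183.6, 262.1) [0.442 0.225 0.056]
arm/hub [0.4716 0.3174 0.045 ]
arm/hub [0.4726 0.1973 0.045 ]
arm/hub [0.5298 0.2539 0.045 ]
arm/hub [0.4142 0.254  0.045 ]
arm/hub [0.4737 0.2544 0.045 ]
[[ 0.893  0.45  -0.001]
 [ 0.45  -0.893  0.001]
 [-0.    -0.002 -1.   ]]
```

```bash
python3 -c "
from h import *
print(slide([.5837,-.2897,.16]), slide([.5162,-.2987,.16]))"
```

```text
[ 39.09 -12.8    6.18] [ 32.66 -15.04   6.18]
```

>>> move_arm([
  [39.1,-12.8,6.2],
  [39.1,-12.8,6.2],
  [39.1,-12.8,6.2],
  [39.1,-12.8,6.2],
  [39.1,-12.8,6.2],
  [39.1,-12.8,6.2],
  [39.1,-12.8,6.2],
  [39.1,-12.8,6.2],
  [39.1,-12.8,6.2],
  [39.1,-12.8,6.2],
  [39.1,-12.8,6.2],
  [39.1,-12.8,6.2],
  [39.1,-12.8,6.2],
  [39.1,-12.8,6.2],
], roll=[0.1,0.2,0.336,0.336,0.336,0.336,0.336,0.336,0.336,0.336,0.336,0.336,0.336,0.336], gripper=4.5, squeeze=15)

```text
time: 1.5
position: [0.5832, -0.2918, 0.1609]
tool_rot: [3.134, 0.201, 0.0]
ft_force: [0.7, -0.4, 0.3]
grip_width: 0.52
grip_force: 0.0
```

```bash
python3 - <<'E'
from h import *
s=monitor.get_state(); c=cams.get_calibration('wrist'); im=cams.get_image('wrist')
print(s['time'],s['position'].round(4),Ro.from_rotvec(s['tool_rot']).as_matrix().round(3),s['ft_force'],s['grip_width'])
cv2.imwrite('pics/w1.png',im[:,:,::-1])
for lo,hi in [((172,150,90),(180,255,255)),((0,150,90),(5,255,255)),((105,120,90),(140,255,255))]:
    for b,a in blobs(im,lo,hi,60): print(b,a,ray(c,b,.086).round(4))
print(c)
E
```

```text
1.5 [ 0.5832 -0.2918  0.1609] [[ 0.992  0.128  0.   ]
 [ 0.128 -0.992 -0.001]
 [ 0.     0.001 -1.   ]] [ 0.65720005 -0.40448249  0.34118016] 0.5196709236678396
[273.43 215.78] 304 [ 0.5858 -0.2898  0.086 ]
[273.83 256.96] 384 [ 0.5541 -0.2941  0.086 ]
[501.82 142.74] 650 [ 0.6567 -0.4366  0.086 ]
[274.51 333.78] 364 [ 0.4883 -0.3029  0.086 ]
{'mtx': array([[346.08645609,   0.        , 276.18748696],
       [  0.        , 346.08645609, 208.94235686],
       [  0.        ,   0.        ,   1.        ]]), 'R': array([[ 0.12712341, -0.99188586,  0.00143873],
       [-0.95298234, -0.1217349 ,  0.27749824],
       [-0.27507144, -0.03664761, -0.96072507]]), 't': array([-0.3640015 ,  0.50401649,  0.4813494 ])}
```

View pics/w1.png

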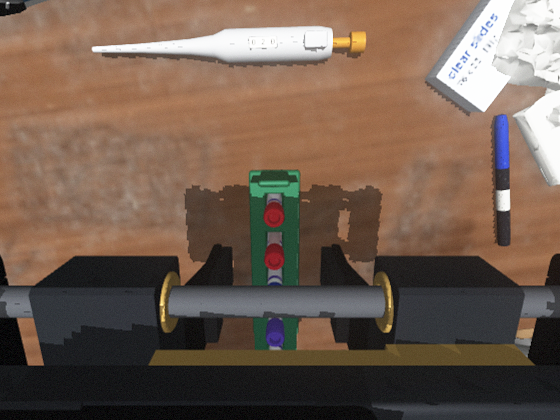

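The wrist view agrees with the top view: the caps line up between the fingers, with red at (273,216) and (274,257). I'll descend on the far red tube and grip it.

>>> move_arm([
  [0.1,-0.2,3],
  [0.1,-0.2,6],
  [0.1,-0.2,8],
  [0.1,-0.2,9.5],
  [0.1,-0.2,10.2],
  [0.1,-0.2,10.2],
  [0.1,-0.2,10.2],
  [0.1,-0.2,10.2],
], roll=[0,0,0,0,0,0,0,0])

```text
time: 2.35
position: [0.5858, -0.2885, 0.06]
tool_rot: [3.134, 0.205, 0.003]
ft_force: [-0.2, 0.7, -0.7]
grip_width: 0.517
grip_force: 0.0
```

>>> move_arm([
  [0,0,0],
  [0,0,0],
  [0,0,0],
  [0,0,0],
  [0,0,0],
  [0,0,0],
  [0,0,0],
  [0,0,0],
], roll=[0,0,0,0,0,0,0,0], gripper=0)

```text
time: 3.15
position: [0.5848, -0.2881, 0.0586]
tool_rot: [3.135, 0.205, -0.0]
ft_force: [0.3, 0.5, 0.1]
grip_width: 0.169
grip_force: 15.0
```

```bash
python3 - <<'E'
from h import *
s=monitor.get_state(); print(s['time'],s['position'],s['grip_width']*87,s['grip_force'],s['ft_force'])
cups=[[.5006,.2848],[.502,.2252],[.4424,.2855],[.442,.225]]
for x in cups: print(slide(x+[.18]))
E
```

```text
3.15 [ 0.58481723 -0.28809439  0.05855736] 14.693464626464408 14.972998739685863 [0.28176889 0.51066538 0.05618175]
[ -0.88 -57.9  -12.15]
[ -1.51 -51.97 -12.15]
[ -6.64 -58.73 -12.15]
[ -7.47 -52.73 -12.15]
```

>>> move_arm([
  [0,0,-3],
  [0,0,-6.5],
  [0,0,-10],
  [0,0,-12.2],
  [-0.4,-23.2,-12.2],
  [-0.4,-23.2,-12.2],
  [-0.4,-23.2,-12.2],
  [-0.4,-23.2,-12.2],
  [-0.4,-23.2,-12.2],
  [-0.9,-53,-12.2],
  [-0.9,-53,-12.2],
  [-0.9,-53,-12.2],
  [-0.9,-53,-12.2],
  [-0.9,-53,-12.2],
  [-0.9,-53,-12.2],
  [-0.9,-56,-12.2],
  [-0.9,-57.9,-12.2],
  [-0.9,-57.9,-12.2],
  [-0.9,-57.9,-12.2],
  [-0.9,-57.9,-12.2],
], roll=[0,0,0,0,0,0,0,0,0,0,0,0,0,0,0,0,0,0,0,0])

```text
time: 5.15
position: [0.5011, 0.2826, 0.1803]
tool_rot: [3.134, 0.201, -0.0]
ft_force: [-0.2, -0.6, 0.6]
grip_width: 0.169
grip_force: 15.0
```

```bash
python3 - <<'E'
from h import *
s=monitor.get_state(); c=cams.get_calibration('wrist'); im=cams.get_image('wrist').copy()
print(s['time'],s['position'],s['grip_width']*87,s['grip_force'],s['ft_force'])
for p in [[.5006,.2848,.056],[.502,.2252,.056],[.4424,.2855,.056],[.442,.225,.056],[.472,.255,.051]]:
    u=proj(c,p); print(u); cv2.circle(im,tuple(int(round(v)) for v in u),2,(255,0,0),-1)
cv2.imwrite('pics/w2.png',im[:,:,::-1])
c=cams.get_calibration('scene'); im=cams.get_image('scene').copy()
for p in [[.5006,.2848,.056],[.502,.2252,.056],[.4424,.2855,.056],[.442,.225,.056]]: cv2.circle(im,tuple(int(round(v)) for v in proj(c,p)),0,(255,0,0),-1)
for p in [[.511,.0036,.052],[.4775,-.0008,.052]]: cv2.circle(im,tuple(int(round(v)) for v in proj(c,p)),0,(255,0,0),-1)
cv2.imwrite('pics/s2.png',cv2.resize(im[180:330,130:330],None,fx=4,fy=4,interpolation=cv2.INTER_NEAREST)[:,:,::-1])
E
```

```text
5.15 [0.50110959 0.282615   0.18029318] 14.711550707867643 14.968649160582572 [-0.20021713 -0.56182953  0.58406351]
[273.09224583 202.06981028]
[341.88906893 208.95662766]
[264.29940119 263.74743577]
[330.28912838 271.82739743]
[302.13446718 235.25830443]
```

View pics/w2.png

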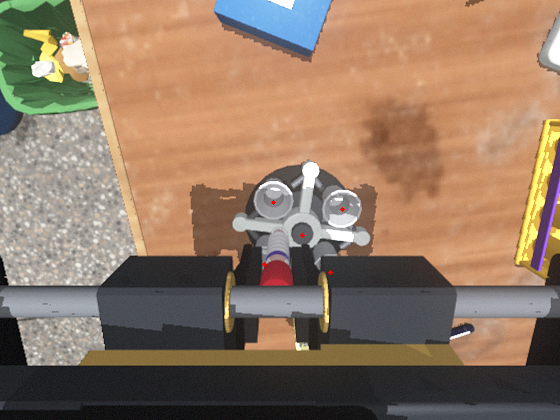

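View pics/s2.png

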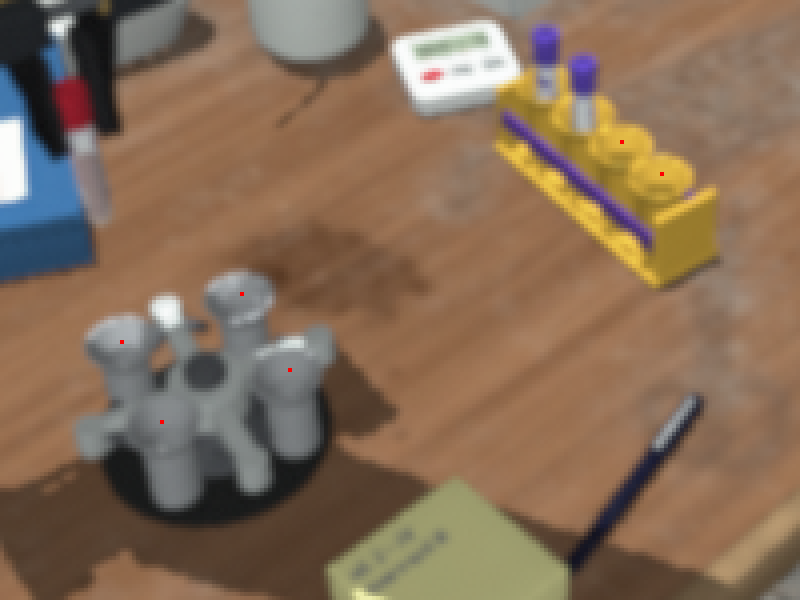

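In both views the dots sit in the centres of the cups and sockets, and the tube hangs upright in the grip. I'll lower it into the far-left cup.

>>> move_arm([
  [0,-0.1,3],
  [0,-0.1,5],
  [0,-0.1,6.5],
  [0,-0.1,8],
  [0,-0.1,9.5],
  [0,-0.1,10.5],
  [0,-0.1,11.0],
  [0,-0.1,11.3],
  [0,-0.1,11.4],
  [0,-0.1,11.4],
  [0,-0.1,11.4],
  [0,-0.1,11.4],
], roll=[0,0,0,0,0,0,0,0,0,0,0,0])

```text
time: 6.45
position: [0.5005, 0.2859, 0.067]
tool_rot: [-3.135, -0.205, -0.001]
ft_force: [-0.6, 0.1, -0.5]
grip_width: 0.171
grip_force: 15.0
```

>>> move_arm([
  [0,0,0],
  [0,0,0],
  [0,0,0],
  [0,0,0],
  [0,0,0],
  [0,0,0],
  [0,0,-2],
  [0,0,-5],
  [0,0,-9],
  [0,0,-9],
  [0,0,-9],
], roll=[0,0,0,0,0,0,0,0,0,0,0], gripper=4)

```text
time: 7.55
position: [0.5008, 0.2861, 0.1575]
tool_rot: [-3.134, -0.205, -0.004]
ft_force: [0.5, -0.8, 0.5]
grip_width: 0.459
grip_force: 0.0
```

```bash
python3 - <<'E'
from h import *
s=monitor.get_state(); print(s['time'],s['position'],s['grip_width']*87,s['ft_force'])
c=cams.get_calibration('scene'); im=cams.get_image('scene').copy()
for z in (.092,.014): cv2.circle(im,tuple(int(round(v)) for v in proj(c,[.5006,.2848,z])),0,(0,255,0),-1)
cv2.imwrite('pics/s3.png',cv2.resize(im[200:320,130:290],None,fx=4,fy=4,interpolation=cv2.INTER_NEAREST)[:,:,::-1])
for x in [[.5837,-.2897],[.55,-.2943]]: print(slide(x+[.159]))
E
```

```text
7.55 [0.50081054 0.28610833 0.15754618] 39.94666029906747 [ 0.47125596 -0.80497343  0.50212308]
[ 0.8  58.12 -0.25]
[-2.6  58.14 -0.25]
```

View pics/s3.png

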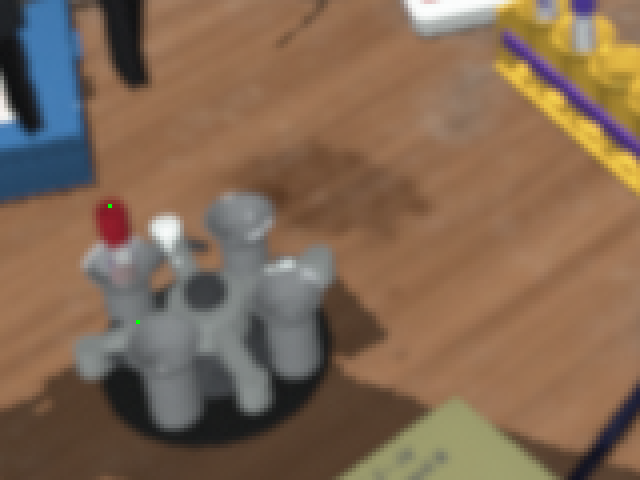

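Red tube one is seated, with its cap top right at the projected 92 mm point (110,206). Next is the second red tube.

>>> move_arm([
  [-1.3,28,-0.2],
  [-1.3,28,-0.2],
  [-1.3,28,-0.2],
  [-1.3,28,-0.2],
  [-1.3,28,-0.2],
  [-2.6,55,-0.2],
  [-2.6,55,-0.2],
  [-2.6,55,-0.2],
  [-2.6,55,-0.2],
  [-2.6,55,-0.2],
  [-2.6,55,-0.2],
  [-2.6,57,-0.2],
  [-2.6,58.1,-0.2],
  [-2.6,58.1,-0.2],
  [-2.6,58.1,-0.2],
  [-2.6,58.1,-0.2],
  [-2.6,58.1,-0.2],
], roll=[0,0,0,0,0,0,0,0,0,0,0,0,0,0,0,0,0])

```text
time: 9.3
position: [0.5507, -0.2916, 0.1588]
tool_rot: [-3.134, -0.21, -0.0]
ft_force: [0.3, 0.4, -0.2]
grip_width: 0.464
grip_force: 0.0
```

```bash
python3 -c "
from h import *
s=monitor.get_state(); print(s['position'],s['tool_rot'])
print(slide([.55,-.2943,.059]))"
```

```text
[ 0.55072343 -0.29162298  0.15880588] [-3.13429594e+00 -2.09751184e-01 -4.53317910e-04]
[-0.11  0.26  9.98]
```

>>> move_arm([
  [-0.1,0.2,3],
  [-0.1,0.2,6],
  [-0.1,0.2,8],
  [-0.1,0.2,9.5],
  [-0.1,0.2,10],
  [-0.1,0.2,10],
  [-0.1,0.2,10],
  [-0.1,0.2,10],
], roll=[0,0,0,0,0,0,0,0])

```text
time: 10.1
position: [0.5504, -0.2962, 0.06]
tool_rot: [3.134, 0.205, 0.003]
ft_force: [0.4, -0.2, -0.4]
grip_width: 0.463
grip_force: 0.0
```

>>> move_arm([
  [0,0,0],
  [0,0,0],
  [0,0,0],
  [0,0,0],
  [0,0,0],
  [0,0,0],
  [0,0,0],
  [0,0,0],
], roll=[0,0,0,0,0,0,0,0], gripper=0)

```text
time: 10.9
position: [0.5495, -0.2958, 0.0586]
tool_rot: [3.135, 0.205, 0.0]
ft_force: [-0.1, 0.0, 0.4]
grip_width: 0.173
grip_force: 15.0
```

```bash
python3 -c "
from h import *
s=monitor.get_state(); print(s['position'],s['tool_rot'])
print(slide([.442,.225,.18]))"
```

```text
[ 0.54953993 -0.29580566  0.05861067] [3.13473542e+00 2.05366323e-01 7.80012282e-05]
[ -3.87 -53.04 -12.15]
```

>>> move_arm([
  [0,0,-3],
  [0,0,-6.5],
  [0,0,-10],
  [0,0,-12.2],
  [-1.9,-25,-12.2],
  [-1.9,-25,-12.2],
  [-1.9,-25,-12.2],
  [-1.9,-25,-12.2],
  [-1.9,-25,-12.2],
  [-3.8,-49,-12.2],
  [-3.8,-49,-12.2],
  [-3.8,-49,-12.2],
  [-3.8,-49,-12.2],
  [-3.8,-49,-12.2],
  [-3.9,-51.5,-12.2],
  [-3.9,-53,-12.2],
  [-3.9,-53,-12.2],
  [-3.9,-53,-12.2],
  [-3.9,-53,-12.2],
  [-3.9,-53,-12.2],
], roll=[0,0,0,0,0,0,0,0,0,0,0,0,0,0,0,0,0,0,0,0])

```text
time: 12.9
position: [0.4421, 0.2232, 0.1804]
tool_rot: [3.134, 0.202, -0.0]
ft_force: [0.4, -0.3, -0.2]
grip_width: 0.171
grip_force: 15.0
```

```bash
python3 -c "
from h import *
s=monitor.get_state(); print(s['position'],s['tool_rot'])
print(slide([.442,.225,.066]))"
```

```text
[0.44214431 0.22317511 0.18042044] [ 3.13448790e+00  2.01619365e-01 -1.01743858e-04]
[ 1.000e-02 -1.900e-01  1.144e+01]
```

>>> move_arm([
  [0,-0.1,3],
  [0,-0.1,5],
  [0,-0.1,6.5],
  [0,-0.1,8],
  [0,-0.1,9.5],
  [0,-0.1,10.5],
  [0,-0.1,11.0],
  [0,-0.1,11.3],
  [0,-0.1,11.5],
  [0,-0.1,11.5],
  [0,-0.1,11.5],
  [0,-0.1,11.5],
], roll=[0,0,0,0,0,0,0,0,0,0,0,0])

```text
time: 14.1
position: [0.4418, 0.2257, 0.0659]
tool_rot: [-3.135, -0.205, -0.001]
ft_force: [0.6, 0.5, -0.0]
grip_width: 0.17
grip_force: 15.0
```

>>> move_arm([
  [0,0,0],
  [0,0,0],
  [0,0,0],
  [0,0,0],
  [0,0,0],
  [0,0,0],
  [0,0,-2],
  [0,0,-5],
  [0,0,-9],
  [0,0,-9],
  [0,0,-9],
], roll=[0,0,0,0,0,0,0,0,0,0,0], gripper=4)

```text
time: 15.2
position: [0.4422, 0.2258, 0.1564]
tool_rot: [-3.135, -0.205, -0.004]
ft_force: [-0.6, 0.3, -0.3]
grip_width: 0.458
grip_force: 0.0
```

```bash
python3 -c "
from h import *
s=monitor.get_state(); print(s['position'],s['tool_rot'],s['ft_force'])
print(slide([.5162,-.2987,.159]))"
```

```text
[0.44223148 0.22581015 0.15640071] [-3.13483478 -0.20505947 -0.00365869] [-0.55202712  0.33580082 -0.25926609]
[ 0.5  52.97 -0.25]
```

Now the first blue tube, in the centre well.

>>> move_arm([
  [0.3,26,-0.2],
  [0.3,26,-0.2],
  [0.3,26,-0.2],
  [0.3,26,-0.2],
  [0.3,26,-0.2],
  [0.5,50,-0.2],
  [0.5,50,-0.2],
  [0.5,50,-0.2],
  [0.5,50,-0.2],
  [0.5,50,-0.2],
  [0.5,52,-0.2],
  [0.5,53,-0.2],
  [0.5,53,-0.2],
  [0.5,53,-0.2],
  [0.5,53,-0.2],
  [0.5,53,-0.2],
], roll=[0,0,0,0,0,0,0,0,0,0,0,0,0,0,0,0])

```text
time: 16.8
position: [0.5161, -0.2974, 0.1578]
tool_rot: [-3.135, -0.209, -0.0]
ft_force: [0.3, 0.3, 0.6]
grip_width: 0.459
grip_force: 0.0
```

```bash
python3 - <<'E'
from h import *
s=monitor.get_state(); print(s['position'],s['tool_rot'])
print(slide([.5162,-.2987,.059]))
for n,b in (('top',(146,220,60,60)),('scene',(130,200,60,60))):
    im=cams.get_image(n); x,y,w,h=b
    o=cv2.resize(im[y:y+h,x:x+w],(400,400),interpolation=cv2.INTER_CUBIC); p=o if n=='top' else np.hstack([p,o])
cv2.imwrite('pics/z4.png',p[:,:,::-1])
E
```

```text
[ 0.51608201 -0.29740126  0.15784125] [-3.13453620e+00 -2.09475446e-01 -4.69450415e-04]
[-0.01  0.13  9.88]
```

View pics/z4.png

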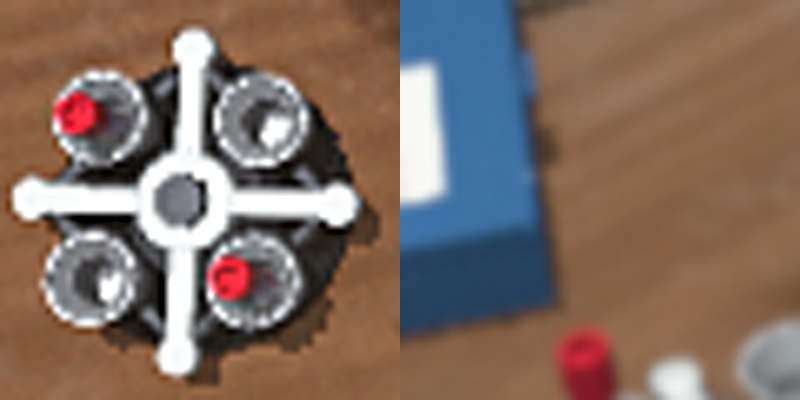

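The two red tubes face each other across the hub, upright in the cups at about (77,115) and (230,277). I'll grip the blue tube.

>>> move_arm([
  [0,0.1,3],
  [0,0.1,6],
  [0,0.1,8],
  [0,0.1,9.5],
  [0,0.1,9.9],
  [0,0.1,9.9],
  [0,0.1,9.9],
  [0,0.1,9.9],
], roll=[0,0,0,0,0,0,0,0])

```text
time: 17.7
position: [0.5167, -0.3007, 0.0599]
tool_rot: [3.133, 0.205, 0.003]
ft_force: [0.8, -0.5, 0.5]
grip_width: 0.459
grip_force: 0.0
```

>>> move_arm([
  [0,0,0],
  [0,0,0],
  [0,0,0],
  [0,0,0],
  [0,0,0],
  [0,0,0],
  [0,0,0],
  [0,0,0],
], roll=[0,0,0,0,0,0,0,0], gripper=0)

```text
time: 18.5
position: [0.5158, -0.3003, 0.0586]
tool_rot: [3.135, 0.205, 0.0]
ft_force: [-0.9, 0.5, 0.7]
grip_width: 0.171
grip_force: 15.0
```

```bash
python3 -c "
from h import *
s=monitor.get_state(); print(s['position'],s['tool_rot'])
print(slide([.502,.2252,.18]))"
```

```text
[ 0.5158244  -0.30025532  0.05860113] [3.13470815e+00 2.05421668e-01 3.89127251e-05]
[  5.49 -52.27 -12.15]
```

>>> move_arm([
  [0,0,-3],
  [0,0,-6.5],
  [0,0,-10],
  [0,0,-12.2],
  [2.5,-25,-12.2],
  [2.5,-25,-12.2],
  [2.5,-25,-12.2],
  [2.5,-25,-12.2],
  [2.5,-25,-12.2],
  [5.2,-48.5,-12.2],
  [5.2,-48.5,-12.2],
  [5.2,-48.5,-12.2],
  [5.2,-48.5,-12.2],
  [5.2,-48.5,-12.2],
  [5.5,-51,-12.2],
  [5.5,-52.3,-12.2],
  [5.5,-52.3,-12.2],
  [5.5,-52.3,-12.2],
  [5.5,-52.3,-12.2],
  [5.5,-52.3,-12.2],
], roll=[0,0,0,0,0,0,0,0,0,0,0,0,0,0,0,0,0,0,0,0])

```text
time: 20.5
position: [0.5026, 0.2236, 0.1805]
tool_rot: [3.134, 0.201, 0.0]
ft_force: [1.3, 0.4, 0.2]
grip_width: 0.171
grip_force: 15.0
```

```bash
python3 -c "
from h import *
s=monitor.get_state(); print(s['position'],s['tool_rot'])
print(slide([.502,.2252,.066]))"
```

```text
[0.50262202 0.2236102  0.18048275] [3.13425952e+00 2.00808153e-01 6.69191524e-05]
[-0.04 -0.18 11.45]
```

>>> move_arm([
  [0,-0.1,3],
  [0,-0.1,5],
  [0,-0.1,6.5],
  [0,-0.1,8],
  [0,-0.1,9.5],
  [0,-0.1,10.5],
  [0,-0.1,11.0],
  [0,-0.1,11.3],
  [0,-0.1,11.5],
  [0,-0.1,11.5],
  [0,-0.1,11.5],
  [0,-0.1,11.5],
], roll=[0,0,0,0,0,0,0,0,0,0,0,0])

```text
time: 21.7
position: [0.5023, 0.2266, 0.066]
tool_rot: [-3.135, -0.205, -0.001]
ft_force: [0.3, 0.2, 0.2]
grip_width: 0.173
grip_force: 15.0
```

>>> move_arm([
  [0,0,0],
  [0,0,0],
  [0,0,0],
  [0,0,0],
  [0,0,0],
  [0,0,0],
  [0,0,-2],
  [0,0,-5],
  [0,0,-9],
  [0,0,-9],
  [0,0,-9],
], roll=[0,0,0,0,0,0,0,0,0,0,0], gripper=4)

```text
time: 22.8
position: [0.5026, 0.2267, 0.1565]
tool_rot: [-3.135, -0.205, -0.004]
ft_force: [-0.8, 0.0, -1.2]
grip_width: 0.458
grip_force: 0.0
```

```bash
python3 -c "
from h import *
s=monitor.get_state(); print(s['position'],s['tool_rot'],s['ft_force'])
print(slide([.4484,-.3076,.159]))"
```

```text
[0.50257364 0.22673613 0.15650865] [-3.13472957 -0.20524234 -0.00357957] [-0.81015466  0.03611628 -1.22819245]
[-12.34  52.27  -0.28]
```

>>> move_arm([
  [-6,26,-0.3],
  [-6,26,-0.3],
  [-6,26,-0.3],
  [-6,26,-0.3],
  [-6,26,-0.3],
  [-12,49.5,-0.3],
  [-12,49.5,-0.3],
  [-12,49.5,-0.3],
  [-12,49.5,-0.3],
  [-12,49.5,-0.3],
  [-12.3,51.5,-0.3],
  [-12.3,52.3,-0.3],
  [-12.3,52.3,-0.3],
  [-12.3,52.3,-0.3],
  [-12.3,52.3,-0.3],
  [-12.3,52.3,-0.3],
], roll=[0,0,0,0,0,0,0,0,0,0,0,0,0,0,0,0])

```text
time: 24.4
position: [0.4488, -0.3064, 0.1586]
tool_rot: [-3.134, -0.209, -0.0]
ft_force: [-0.4, 0.5, -0.9]
grip_width: 0.455
grip_force: 0.0
```

```bash
python3 -c "
from h import *
s=monitor.get_state(); print(s['position'],s['tool_rot'])
print(slide([.4484,-.3076,.059]))"
```

```text
[ 0.44875959 -0.30644281  0.15856393] [-3.13438632e+00 -2.09471755e-01 -3.48236058e-05]
[-0.05  0.11  9.96]
```

>>> move_arm([
  [0,0.1,3],
  [0,0.1,6],
  [0,0.1,8],
  [0,0.1,9.5],
  [0,0.1,10],
  [0,0.1,10],
  [0,0.1,10],
  [0,0.1,10],
], roll=[0,0,0,0,0,0,0,0])

```text
time: 25.2
position: [0.4493, -0.3096, 0.0598]
tool_rot: [3.133, 0.205, 0.003]
ft_force: [-0.0, 0.2, -0.1]
grip_width: 0.46
grip_force: 0.0
```

>>> move_arm([
  [0,0,0],
  [0,0,0],
  [0,0,0],
  [0,0,0],
  [0,0,0],
  [0,0,0],
  [0,0,0],
  [0,0,0],
], roll=[0,0,0,0,0,0,0,0], gripper=0)

```text
time: 26.0
position: [0.4484, -0.3091, 0.0586]
tool_rot: [3.135, 0.205, 0.0]
ft_force: [-0.1, 0.7, -0.1]
grip_width: 0.172
grip_force: 15.0
```

```bash
python3 -c "
from h import *
s=monitor.get_state(); print(s['position'],s['tool_rot'])
print(slide([.4424,.2855,.18]))"
```

```text
[ 0.4484306  -0.30909914  0.05860461] [3.13470932e+00 2.05450603e-01 1.17165523e-04]
[  7.16 -59.03 -12.15]
```

>>> move_arm([
  [0,0,-3],
  [0,0,-6.5],
  [0,0,-10],
  [0,0,-12.2],
  [7.5,-28,-12.2],
  [7.5,-28,-12.2],
  [7.5,-28,-12.2],
  [7.5,-28,-12.2],
  [7.5,-28,-12.2],
  [7.5,-28,-12.2],
  [7.5,-55.5,-12.2],
  [7.5,-55.5,-12.2],
  [7.5,-55.5,-12.2],
  [7.5,-55.5,-12.2],
  [7.5,-55.5,-12.2],
  [7.5,-55.5,-12.2],
  [7.2,-58,-12.2],
  [7.2,-59,-12.2],
  [7.2,-59,-12.2],
  [7.2,-59,-12.2],
], roll=[0,0,0,0,0,0,0,0,0,0,0,0,0,0,0,0,0,0,0,0])

```text
time: 28.0
position: [0.4433, 0.2838, 0.1803]
tool_rot: [3.134, 0.203, -0.0]
ft_force: [0.9, -0.2, 0.0]
grip_width: 0.172
grip_force: 15.0
```

```bash
python3 -c "
from h import *
s=monitor.get_state(); print(s['position'],s['tool_rot'])
print(slide([.4424,.2855,.066]))"
```

```text
[0.44332938 0.28383017 0.18025299] [ 3.13385742e+00  2.03202947e-01 -3.93874616e-04]
[-0.07 -0.19 11.43]
```

>>> move_arm([
  [0,-0.1,3],
  [0,-0.1,5],
  [0,-0.1,6.5],
  [0,-0.1,8],
  [0,-0.1,9.5],
  [0,-0.1,10.5],
  [0,-0.1,11.0],
  [0,-0.1,11.3],
  [0,-0.1,11.5],
  [0,-0.1,11.5],
  [0,-0.1,11.5],
  [0,-0.1,11.5],
], roll=[0,0,0,0,0,0,0,0,0,0,0,0])

```text
time: 29.2
position: [0.4429, 0.2864, 0.0659]
tool_rot: [-3.135, -0.205, -0.001]
ft_force: [-0.7, 0.5, 0.0]
grip_width: 0.172
grip_force: 15.0
```

>>> move_arm([
  [0,0,0],
  [0,0,0],
  [0,0,0],
  [0,0,0],
  [0,0,0],
  [0,0,0],
  [0,0,-2],
  [0,0,-5],
  [0,0,-9],
  [0,0,-9],
  [0,0,-9],
], roll=[0,0,0,0,0,0,0,0,0,0,0], gripper=4)

```text
time: 30.3
position: [0.4433, 0.2865, 0.1564]
tool_rot: [-3.135, -0.205, -0.003]
ft_force: [-0.0, 0.4, 0.3]
grip_width: 0.459
grip_force: 0.0
```

```bash
python3 -c "
from h import *
s=monitor.get_state(); print(s['position'],s['tool_rot'],s['ft_force'])
print(slide([.4825,-.3036,.159]))"
```

```text
[0.44325191 0.28653145 0.15639748] [-3.13461486 -0.20508687 -0.00344939] [-0.01857564  0.42802097  0.28004549]
[-3.8  59.02 -0.28]
```

Now the purple tube, with the path bowed outward slightly.

>>> move_arm([
  [1,28,-0.3],
  [1,28,-0.3],
  [1,28,-0.3],
  [1,28,-0.3],
  [1,28,-0.3],
  [1,28,-0.3],
  [-3,56,-0.3],
  [-3,56,-0.3],
  [-3,56,-0.3],
  [-3,56,-0.3],
  [-3,56,-0.3],
  [-3,56,-0.3],
  [-3.8,58,-0.3],
  [-3.8,59,-0.3],
  [-3.8,59,-0.3],
  [-3.8,59,-0.3],
  [-3.8,59,-0.3],
  [-3.8,59,-0.3],
], roll=[0,0,0,0,0,0,0,0,0,0,0,0,0,0,0,0,0,0])

```text
time: 32.1
position: [0.4825, -0.3021, 0.1586]
tool_rot: [-3.134, -0.209, -0.0]
ft_force: [0.4, 0.6, 0.5]
grip_width: 0.459
grip_force: 0.0
```

```bash
python3 -c "
from h import *
s=monitor.get_state(); print(s['position'],s['tool_rot'])
print(slide([.4825,-.3036,.059]))"
```

```text
[ 0.48249442 -0.30211527  0.1586262 ] [-3.13446022e+00 -2.09036288e-01 -2.13533371e-04]
[-0.02  0.15  9.96]
```

>>> move_arm([
  [0,0.1,3],
  [0,0.1,6],
  [0,0.1,8],
  [0,0.1,9.5],
  [0,0.1,10],
  [0,0.1,10],
  [0,0.1,10],
  [0,0.1,10],
], roll=[0,0,0,0,0,0,0,0])

```text
time: 32.9
position: [0.483, -0.3051, 0.0599]
tool_rot: [3.133, 0.205, 0.003]
ft_force: [-0.3, -0.2, -0.3]
grip_width: 0.459
grip_force: 0.0
```

>>> move_arm([
  [0,0,0],
  [0,0,0],
  [0,0,0],
  [0,0,0],
  [0,0,0],
  [0,0,0],
  [0,0,0],
  [0,0,0],
], roll=[0,0,0,0,0,0,0,0], gripper=0)

```text
time: 33.7
position: [0.4821, -0.3047, 0.0586]
tool_rot: [3.135, 0.205, 0.0]
ft_force: [-0.9, -0.3, 0.2]
grip_width: 0.177
grip_force: 15.0
```

```bash
python3 -c "
from h import *
s=monitor.get_state(); print(s['position'],s['tool_rot'])
print(slide([.5113,.0034,.18]))"
```

```text
[ 0.48212333 -0.30470025  0.05860371] [3.13470016e+00 2.05379847e-01 1.08667256e-04]
[  6.91 -30.16 -12.14]
```

>>> move_arm([
  [0,0,-3],
  [0,0,-6.5],
  [0,0,-10],
  [0,0,-12.2],
  [6.2,-27,-12.2],
  [6.2,-27,-12.2],
  [6.2,-27,-12.2],
  [6.2,-27,-12.2],
  [6.2,-27,-12.2],
  [6.2,-27,-12.2],
  [6.6,-29,-12.2],
  [6.9,-30.2,-12.2],
  [6.9,-30.2,-12.2],
  [6.9,-30.2,-12.2],
  [6.9,-30.2,-12.2],
  [6.9,-30.2,-12.2],
], roll=[0,0,0,0,0,0,0,0,0,0,0,0,0,0,0,0])

```text
time: 35.3
position: [0.5111, 0.0023, 0.1804]
tool_rot: [3.135, 0.202, -0.0]
ft_force: [0.1, 0.4, -0.4]
grip_width: 0.174
grip_force: 15.0
```

```bash
python3 -c "
from h import *
s=monitor.get_state(); print(s['position'],s['tool_rot'])
print(slide([.5113,.0034,.062]))"
```

```text
[0.51106479 0.00228949 0.18042154] [ 3.13477766e+00  2.01615369e-01 -3.93728631e-04]
[ 0.04 -0.11 11.84]
```

>>> move_arm([
  [0,-0.1,3],
  [0,-0.1,5],
  [0,-0.1,6.5],
  [0,-0.1,8],
  [0,-0.1,9.5],
  [0,-0.1,10.7],
  [0,-0.1,11.3],
  [0,-0.1,11.7],
  [0,-0.1,11.9],
  [0,-0.1,11.9],
  [0,-0.1,11.9],
  [0,-0.1,11.9],
], roll=[0,0,0,0,0,0,0,0,0,0,0,0])

```text
time: 36.5
position: [0.5114, 0.0048, 0.062]
tool_rot: [3.135, 0.205, 0.001]
ft_force: [0.4, 0.3, 0.0]
grip_width: 0.17
grip_force: 15.0
```

>>> move_arm([
  [0,0,0],
  [0,0,0],
  [0,0,0],
  [0,0,0],
  [0,0,0],
  [0,0,0],
  [0,0,-2],
  [0,0,-5],
  [0,0,-10],
  [0,0,-15],
  [0,18,-15],
  [0,18,-15],
  [0,18,-15],
  [0,18,-15],
  [0,18,-15],
  [0,18,-15],
], roll=[0,0,0,0,0,0,0,0,0,0,0,0,0,0,0,0], gripper=4)

```text
time: 38.1
position: [0.5343, -0.1739, 0.2112]
tool_rot: [-3.134, -0.203, 0.001]
ft_force: [-0.1, 0.5, -1.2]
grip_width: 0.452
grip_force: 0.0
```

```bash
python3 - <<'E'
from h import *
s=monitor.get_state(); print(s['time'],s['position'],s['ft_force'])
t=cams.get_image('top')[190:285,140:300]; c=cams.get_calibration('scene'); s=cams.get_image('scene').copy()
for p in [[.5006,.2848,.092],[.502,.2252,.092],[.4424,.2855,.092],[.442,.225,.092],[.5113,.0034,.088]]: cv2.circle(s,tuple(int(round(v)) for v in proj(c,p)),0,(0,255,0),-1)
s=s[180:310,140:320]
o=np.zeros((600,800,3),np.uint8); a=cv2.resize(t,(416,247),interpolation=cv2.INTER_CUBIC); b=cv2.resize(s,(480,347),interpolation=cv2.INTER_CUBIC)
o[:247,:416]=a; o[250:597,:480]=b
cv2.imwrite('pics/z5.png',o[:,:,::-1])
E
```

```text
38.1 [ 0.53426857 -0.17390905  0.21117869] [-0.14977995  0.45156932 -1.15527927]
```

View pics/z5.png

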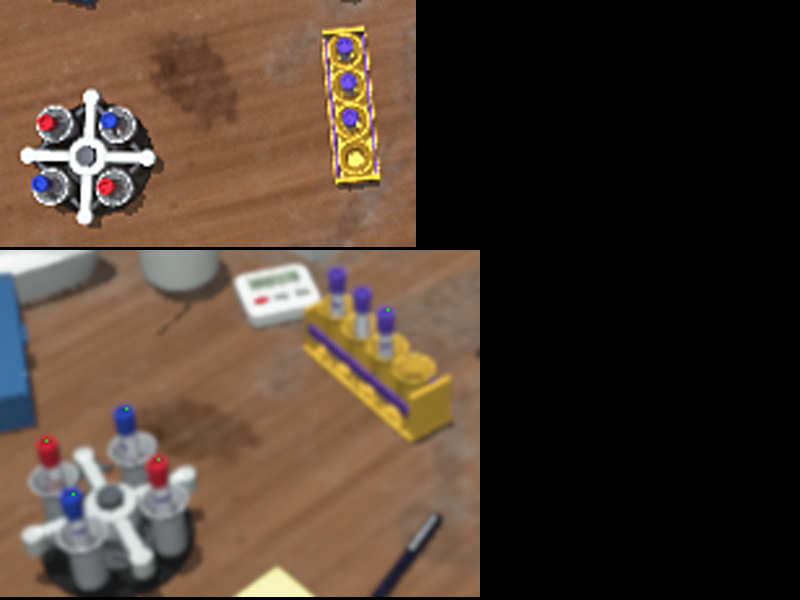

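All five tubes stand upright with their cap tops at the seated-height dots. The reds are diagonal in the rotor, the blues are on the other diagonal, and the purple is beside its kind at (350,117). The timer is untouched, so I'm handing in.

```bash
python3 -c "
from bench import workorder
print(workorder.close_job())"
```

```text
the job is handed in; nothing more can be done
None
```

The job is handed in: the two red and two blue tubes stand opposite their own colour in the rotor, and the purple tube is in the yellow rack next to the ones already there. The last pictures show all five upright and fully down, at about 38 s.

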